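# Load the shuttle and index it to the next station

### The job

Stand the small white dropper bottle with the red cap fully home in the blue cup of the rail shuttle and swing the orange keeper arm all the way shut over its cap. Then pull up the red spring-plunger knob, slide the shuttle along the rail to the next hole (the green-marked one), let the pin drop in, and press the knob fully down. Finish while still holding the knob fully down with the gripper; do not knock the bottle over, and leave the other two bottles and the tape roll where they are.

Things in the scene. Friction and masses are not known exactly. Their poses are not given: they have to be found in the camera images.
- dropper_bottle: Small round white bottle with a red screw cap, to be loaded: 33 mm diameter, 69 mm tall, about 50 g; the body narrows at a shoulder to the cap. Loose, stands upright on the bench. Origin: centre of its underside, z up.
- amber_bottle: Brown bottle with black cap, 42 mm diameter, 81 mm tall; bystander. Origin: centre of its underside.
- white_bottle: White bottle with blue cap, 48 mm diameter, 93 mm tall; bystander. Origin: centre of its underside.
- tape_roll: Yellow roll of label tape, 62 mm across, 19 mm high, lying flat; bystander. Origin: centre of its underside.
- next_hole (a point): Mouth of the green-marked middle hole of the fixed aluminium rail (44 mm wide, 250 mm long, top 24 mm above the bench; three 10 mm holes 60 mm apart). Axes: z up, y along the rail in the direction the shuttle has to go, x across the rail, away from the cup side.
- cup_seat (a point): Centre of the inner floor of the blue round cup on the grey shuttle, 9 mm above the bench; the bottle's underside belongs here. Inner diameter 36 mm, flaring to about 43 mm at the rim, which is 23 mm above this point. The cup's axis is 75 mm from the plunger's axis, on the rail's -x side. Moves with the shuttle.
- keeper_pivot (a point): On the vertical hinge axis of the orange keeper arm, on a steel post (12 mm diameter) of the shuttle, 55 mm from the cup's axis toward the rail's +y, 84 mm above the bench. Moves with the shuttle.
- keeper_tab (a point): Middle of the upright round tab (12 mm diameter, its top 7 mm above and the top of the arm 8 mm below this point) at the free end of the keeper arm, 80 mm from the hinge axis, about 94 mm above the bench. The arm is 12 mm wide and 6 mm thick, underside about 80 mm above the bench, 2 to 3 mm over the cap of a fully seated bottle. Push or pinch the tab; it turns with the arm.
- pull_knob: Red round knob on top of the shuttle's spring plunger: 24 mm diameter, 25 mm high, narrower at its foot, which is 66 mm above the bench at rest; a grey barrel (22 mm diameter, up to 51 mm above the bench) below it. Origin: centre of the knob's underside, z up.
- plunger (a joint): Plunger travel in m. 0: at rest, pin 8 mm deep in a hole. Positive: pulled up, to 0.014; above 0.008 the pin is clear of the rail and the shuttle can slide. Between holes the pin rides on the rail at 0.008. Negative: pressed down against the spring, to the stop at -0.004 (fully down). The spring (500 N/m) returns it to 0 when let go.
- shuttle (a joint): Shuttle travel along the rail's +y in m: 0 at the first hole, where it starts, 0.060 at the next (green-marked) hole, 0.120 at the last. Friction about 1.5 N, the pin has 1 mm play either way in its hole. Bottle cup, keeper and plunger ride on it.
- keeper (a joint): Angle of the keeper arm in rad: 0 shut (arm along the rail's -y from its pivot, over the cup's axis), growing as it opens, clockwise seen from above, to 1.65 (arm toward the rail's -x, away from the rail). Stays where it is left (light friction).

How it is judged:
On the way, in this order (a step that is already met when the one before it is completed fails the run):
1. the dropper bottle stands fully home in the cup (horizontal distance between dropper_bottle and cup_seat below 0.005 m and z of dropper_bottle in the frame of cup_seat below 0.004 m and angle between dropper_bottle's own z axis and vertical below 0.12 rad), for 0.2 s.
2. the keeper arm is swung shut over the cap (value of joint keeper below 0.12 rad), for 0.2 s.
3. the plunger is pulled up while the shuttle is still at its first hole (value of joint plunger above 0.007 m and value of joint shuttle below 0.01 m), for 0.05 s.
At the end, for the whole second after the job is handed in: Shuttle within 3 mm of the green-marked hole; fingers touch the knob (over 0.5 N) and hold it at least 2 mm below rest; keeper within 0.12 rad of shut; dropper bottle in the cup: within 5 mm of its axis, under 4 mm above its floor, upright within 0.12 rad (all of step 1 and value of joint shuttle between 0.057 and 0.063 m and value of joint plunger below -0.002 m and contact force between the fingers and pull_knob above 0.5 N and value of joint keeper below 0.12 rad); the arm keeps its last pose, push and grip.
It fails at once if the dropper bottle is tipped over (angle between dropper_bottle's own z axis and vertical above 0.8 rad).
It fails at once if another bottle or the tape roll is displaced (distance of any of amber_bottle, white_bottle, tape_roll from where it was at the start of the episode above 0.03 m).
It also fails if it takes over 64 s, if anything falls off the work surface, if the arm or the gripper's body presses on something with over 40 N, if the wrist force passes 120 N, or if a joint passes its speed limit or range.

### The arm

A 6-joint arm with a two-finger parallel gripper is mounted at the origin on a cart in front of the work surface, level with it; the furniture and walls round the work are solid. World frame = base frame: x ahead of the robot, y to its left, z up, the work surface at z = 0. Lengths are in m, angles in rad, forces in N, time in s.
With the tool pointing down it reaches from about 0.25 to 0.775 m from the base axis. Payload 4 kg.
Tool frame: the origin (TCP) lies where the fingers leave the gripper's body, on its centre line; the fingertips stand 97 mm ahead of it and the grasp point (between the pads) lies 78 mm ahead of it; z points along the fingers, x is the direction in which the jaws open and shut, and the axes are right-handed (so a half turn about z gives the same grasp; the last joint's range is limited). The gripper opens to 94 mm and grips with 3 to 60 N. Pads are 16 mm wide; open, the fingers measure 119 mm over their backs; the gripper's body (75 mm by 177 mm) begins 78 mm behind the grasp point.
Start: joints at [-1.26, 0.087, 1.371, -0, 1.684, -0.103], TCP at [0.221, -0.504, 0.303] pointing down, gripper open.
Joint ranges: [-3.1, 3.1], [-0.76, 2.03], [0.27, 2.55], [-1.08, 4.22], [0.17, 2.65], [-2.57, 2.57]. Speed limits (rad/s): [2.79, 2.79, 3.14, 3.14, 3.14, 3.14].

### API

Orientations are given as [roll, pitch, yaw] about the fixed x, y, z axes, in that order (R = Rz(yaw) Ry(pitch) Rx(roll)).
In Python, from bench import * gives the robot as it stands.
- The arm moves only by the tool jog_arm, never from a script. Its argument "moves" is a list of rows, each a list of 7 numbers: the turn, a rotation vector about the world's x, y, z in rad, then the shift along the world's x, y, z in mm, then the finger opening in mm, from 0 to 94. In form: [[rx, ry, rz, tx, ty, tz, fingers], ...]. A call has 1 to 12 rows; each row shifts and turns the commanded pose from where the row before left it; what a row does not reach is not made up. A row lasts 1/8 s, in which the tool goes at most 62.5 mm and 10.7 degrees, less where a joint would pass 70% of its speed; a pose out of reach is approached as far as the arm can. A call is refused whole if a number of a shift passes 62.5 or a number of a turn 0.188, either way. A call with a gripper value outside its range is refused whole. The fingers move at their own pace and stop on an object; the grip force is fixed at half the most. Time passes only in rows, so rows that do not move let the fingers close. It gives the time, the measured TCP pose, the force and the opening at its end, in the units of the state.
- get_obs(): the state, without advancing time (a new reading comes with each control period).
- snapshot(name): name is "scene" or "top" or "wrist"; returns the picture (400x640x3 uint8, red, green, blue); there is no depth.
- get_calibration(name): a dict with "camera_matrix" (3x3 intrinsics, pixels), "R" (3x3) and "t" (3): a world point X has camera coordinates R X + t. Camera axes: x right, y down, z forward; pixel columns grow to the right and rows downward; lengths in m; the calibration is good to about 2 mm. A picture is of the moment at which its call begins: read the wrist's pose just before it. get_calibration takes no time and is no camera call; for the wrist camera it gives the pose at the moment of the call.
- close_job(): hands the job in, once; it reports no verdict.
Trained networks look in the newest picture that a camera, given by its name, has taken for a name from the list of things; names that differ only in an ending like _2 or _b are one class to them, and where a whole thing is asked for, a point or a joint stands for the part that bears it (a point fixed in the world has none). Each returns a list of dicts, best first, with "conf" (0 to 1); they miss things now and then, are a little off and sometimes report something else, mostly with a low value. They report only what shows in the picture. A call takes as long as a camera call.
- look_for(label, camera): "bbox" ([left, top, right, bottom] in pixels, round what is visible of it).
The state is a dict: "time": time; "joint_positions": joint angles; "qvel": joint speeds; "joint_torque": joint torques, N m; "tool_pos": TCP position; "ee_rot": TCP orientation; "wrist_force": force on the tool from outside, world axes, zero at the start; "wrist_torque": the same for the moment, N m; "width": finger opening in m.
Only numpy, scipy, OpenCV 4.12 (cv2) and the standard library are available. Lean on these libraries where they do the work, as an engineer would, in place of code of your own. Each camera call takes 0.05 s, during which the arm holds its last target.

## Working session

There is one attempt and no reset: what is moved stays moved. The work goes in short steps, Python scripts to look and compute and a tool call to move; the robot and the scene stay as the last step left them, time stands still between calls to the robot, and variables do not carry over. Pictures are saved under pics/ and viewed, and the job is handed in when it is done.

Besides the shell and the picture viewer there is one more tool, called after "Request:" as name(argument=value, ...) on one line, values as JSON. jog_arm: Moves the arm, as the interface text tells. Its arguments: {"type":"object","properties":{"moves":{"type":"array","items":{"type":"array","items":{"type":"number"}}}},"required":["moves"]}

```bash
ls; mkdir -p pics; python3 - <<'E'
from bench import *
import cv2
for n in ("scene","top","wrist"):
    im=snapshot(n); cv2.imwrite(f"pics/{n}0.png",im[:,:,::-1])
    for l in ["dropper_bottle","cup_seat","keeper_pivot","keeper_tab","pull_knob","amber_bottle","white_bottle","tape_roll"]:
        print(n,l,[(round(d["conf"],2),[round(v) for v in d["bbox"]]) for d in look_for(l,n)][:2])
o=get_obs();print(o)
E
```

```text
pics
scene dropper_bottle [(0.7, [367, 239, 383, 268])]
scene cup_seat [(0.65, [300, 195, 356, 232])]
scene keeper_pivot [(0.65, [299, 188, 352, 235])]
scene keeper_tab [(0.18, [301, 192, 356, 233])]
scene pull_knob []
scene amber_bottle [(0.59, [410, 256, 429, 290]), (0.38, [333, 193, 347, 200])]
scene white_bottle [(0.81, [409, 224, 427, 258]), (0.51, [369, 240, 382, 268])]
scene tape_roll [(0.27, [299, 191, 353, 232])]
top dropper_bottle [(0.51, [386, 228, 401, 240])]
top cup_seat [(0.67, [298, 162, 328, 231])]
top keeper_pivot [(0.67, [296, 156, 332, 231])]
top keeper_tab [(0.55, [295, 201, 315, 233])]
top pull_knob [(0.64, [314, 164, 323, 176])]
top amber_bottle [(0.5, [434, 241, 453, 254])]
top white_bottle [(0.8, [408, 186, 428, 206])]
top tape_roll [(0.89, [184, 240, 213, 259])]
wrist dropper_bottle []
wrist cup_seat []
wrist keeper_pivot []
wrist keeper_tab []
wrist pull_knob []
wrist amber_bottle []
wrist white_bottle []
wrist tape_roll []
{'time': 1.35, 'joint_positions': array([-1.26007344e+00,  8.72017022e-02,  1.37070722e+00, -1.35260991e-05,
        1.68357764e+00, -1.03086355e-01]), 'qvel': array([ 0.00050808, -0.00034314, -0.00124325, -0.00083752, -0.00067423,
       -0.00081758]), 'joint_torque': array([ 2.03895183e-04, -3.40036297e+01, -3.02593231e+01,  7.17904628e-02,
        2.38566619e-02,  3.86170882e-06]), 'tool_pos': array([ 0.22115845, -0.50359024,  0.30270128]), 'ee_rot': array([ 3.14156837e+00, -1.04145945e-04, -1.15698861e+00]), 'wrist_force': array([ 0.70706577, -0.59852601,  0.2446738 ]), 'wrist_torque': array([-0.03679189, -0.00200167,  0.00602404]), 'width': 0.0943049680344973}
```

```bash
python3 - <<'E'
import cv2
a=cv2.imread("pics/top0.png")[120:290,150:480]; b=cv2.imread("pics/scene0.png")[160:310,270:450]
cv2.imwrite("pics/top0c.png",cv2.resize(a,None,fx=2.4,fy=2.4,interpolation=cv2.INTER_CUBIC))
cv2.imwrite("pics/scene0c.png",cv2.resize(b,None,fx=4,fy=4,interpolation=cv2.INTER_CUBIC))
from bench import *
for n in("top","scene","wrist"):
    c=get_calibration(n);import numpy as np
    print(n,c["camera_matrix"].tolist(),np.round(c["R"],3).tolist(),np.round(-c["R"].T@c["t"],3))
E
```

```text
top [[509.5797258363814, 0.0, 316.9487286022685], [0.0, 509.5797258363814, 204.74557126654824], [0.0, 0.0, 1.0]] [[-0.012, -1.0, -0.006], [-0.998, 0.012, -0.063], [0.063, 0.006, -0.998]] [ 0.46  -0.029  1.416]
scene [[507.8666857651667, 0.0, 319.2586056629122], [0.0, 507.8666857651667, 209.5072558496108], [0.0, 0.0, 1.0]] [[0.538, -0.843, -0.002], [-0.356, -0.226, -0.907], [0.764, 0.488, -0.422]] [-0.538 -0.707  0.668]
wrist [[306.3102877579941, 0.0, 317.28158476836285], [0.0, 306.3102877579941, 201.9274446080689], [0.0, 0.0, 1.0]] [[0.402, -0.916, 0.001], [-0.891, -0.391, 0.228], [-0.209, -0.093, -0.974]] [ 0.281 -0.477  0.386]
```

View pics/top0c.png

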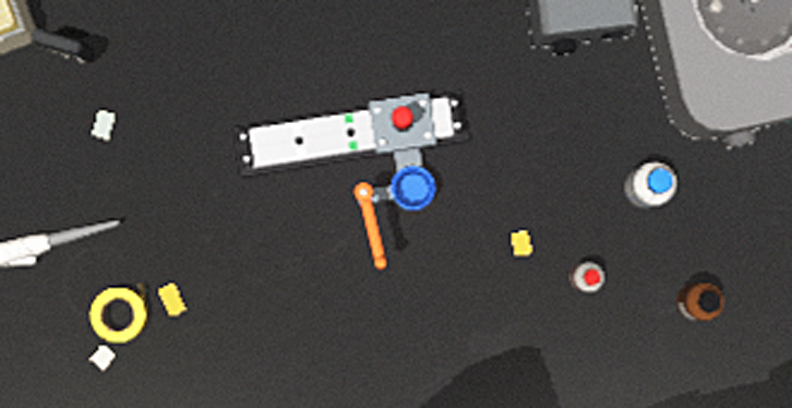

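View pics/scene0c.png

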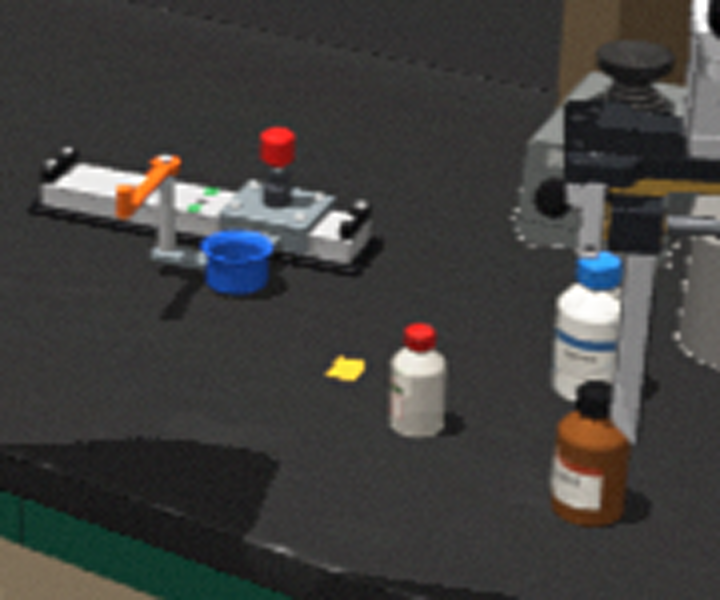

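View pics/wrist0.png

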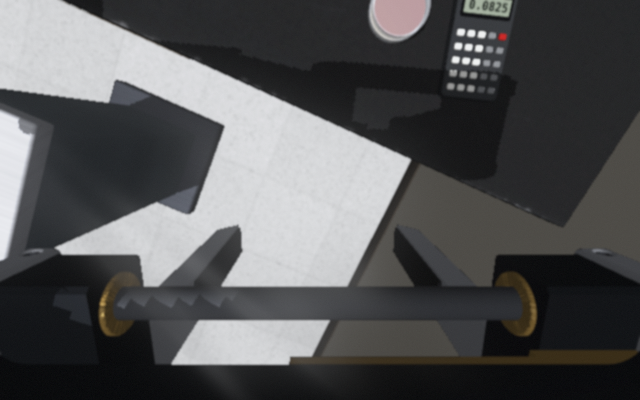

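View pics/scene0.png

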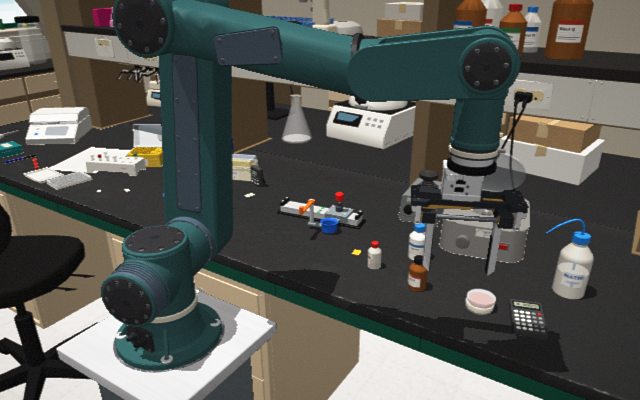

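```bash
cat > h.py <<'E'
import numpy as np, cv2
from bench import *
def ray(n,u,v,z,cal=None):
    c=cal or get_calibration(n); K=c["camera_matrix"];R=c["R"];t=np.array(c["t"])
    d=R.T@np.linalg.solve(K,np.array([u,v,1.])); o=-R.T@t
    return o+d*(z-o[2])/d[2]
def proj(n,X,cal=None):
    c=cal or get_calibration(n); p=c["camera_matrix"]@(c["R"]@np.asarray(X)+c["t"]); return p[:2]/p[2]
def blobs(im,lo,hi,box,amin=8):
    hsv=cv2.cvtColor(im,cv2.COLOR_RGB2HSV)
    m=np.zeros(im.shape[:2],np.uint8); l,t,r,b=box
    if lo[0]>hi[0]:
        q=cv2.inRange(hsv,(0,lo[1],lo[2]),hi)|cv2.inRange(hsv,lo,(180,hi[1],hi[2]))
    else: q=cv2.inRange(hsv,lo,hi)
    m[t:b,l:r]=q[t:b,l:r]
    n,_,s,c=cv2.connectedComponentsWithStats(m)
    return sorted([(int(s[i,4]),np.round(c[i],2).tolist(),s[i,:4].tolist()) for i in range(1,n) if s[i,4]>=amin],reverse=True), m
E
python3 - <<'E'
from h import *
im=cv2.imread("pics/top0.png")[:,:,::-1].copy()
R=blobs(im,(172,120,80),(6,255,255),(290,150,420,250))[0];print("red",R)
B=blobs(im,(100,120,60),(125,255,255),(290,150,400,250))[0];print("blue",B)
O=blobs(im,(7,120,100),(20,255,255),(290,180,330,250),3)
print("or",O[0])
ys,xs=np.nonzero(O[1]);print(sorted(zip(ys,xs))[:4],sorted(zip(ys,xs))[-4:])
G=blobs(im,(45,80,60),(85,255,255),(280,150,330,200),2)[0];print("green",G)
for a,c,_ in R:
  print("knob",ray("top",*c,.089),"cap",ray("top",*c,.067))
for a,c,_ in B[:2]: print("cup",ray("top",*c,.030))
for a,c,_ in G: print("green",ray("top",*c,.024))
print("tab?",ray("top",308.5,230,.1),"piv",ray("top",301.5,200,.086))
E
```

```text
red [(67, [317.22, 168.58], [313, 164, 9, 10]), (36, [396.25, 235.06], [393, 232, 7, 7])]
blue [(280, [321.83, 197.94], [313, 189, 19, 19])]
or [(190, [304.19, 213.12], [297, 196, 14, 36])]
[(np.int64(196), np.int64(299)), (np.int64(196), np.int64(300)), (np.int64(196), np.int64(301)), (np.int64(196), np.int64(302))] [(np.int64(231), np.int64(307)), (np.int64(231), np.int64(308)), (np.int64(231), np.int64(309)), (np.int64(231), np.int64(310))]
green [(9, [297.0, 180.0], [296, 179, 3, 3]), (9, [295.0, 169.0], [294, 168, 3, 3])]
knob [ 0.63793802 -0.0231789   0.089     ] cap [ 0.64089609 -0.02308709  0.067     ]
knob [ 0.4615947  -0.22629863  0.089     ] cap [ 0.46162873 -0.22957486  0.067     ]
cup [ 0.56513477 -0.03454048  0.03      ]
green [0.61582996 0.03298431 0.024     ]
green [0.64629536 0.03819686 0.024     ]
tab? [0.47730347 0.00117188 0.1       ] piv [0.55612186 0.01895557 0.086     ]
```

Request:
jog_arm(moves=[[0, 0, 0.165, 30, 34, 0, 94], [0, 0, 0.165, 30, 34, 0, 94], [0, 0, 0.165, 30, 34, 0, 94], [0, 0, 0.165, 30, 34, 0, 94], [0, 0, 0.165, 30, 34, 0, 94], [0, 0, 0.165, 30, 34, 0, 94], [0, 0, 0.165, 30, 34, 0, 94], [0, 0, 0.165, 30, 34, 0, 94], [0, 0, 0, 0, 0, 0, 70], [0, 0, 0, 0, 0, 0, 70]])

```text
time: 2.6
tool_pos: [0.4609, -0.2318, 0.3027]
ee_rot: [3.141, 0.0, 0.162]
wrist_force: [-0.6, 0.4, -0.7]
width: 0.0773
```

```bash
python3 - <<'E'
from h import *
c=get_calibration("wrist");im=snapshot("wrist"); cv2.imwrite("pics/w1.png",im[:,:,::-1])
o=get_obs();print(o["time"],o["tool_pos"],o["ee_rot"],o["width"])
print(proj("wrist",[.4616,-.2296,.067],c))
for a,p,b in blobs(im,(172,120,80),(6,255,255),(0,0,640,400),30)[0]: print(a,p,b,ray("wrist",*p,.067,c))
print(look_for("dropper_bottle","wrist"))
E
```

```text
2.65 [ 0.46064345 -0.23227657  0.30268165] [3.14117948e+00 4.46593835e-04 1.61184372e-01] 0.07321197048785737
[318.83955833 191.74260652]
585 [550.14, 7.61] [533, 0, 40, 20] [ 0.64543166 -0.02268062  0.067     ]
193 [316.59, 192.69] [309, 185, 16, 16] [ 0.45940998 -0.23099748  0.067     ]
[{'bbox': [529.5, 0.0, 569.5, 21.1], 'conf': 0.3}]
```

View pics/w1.png

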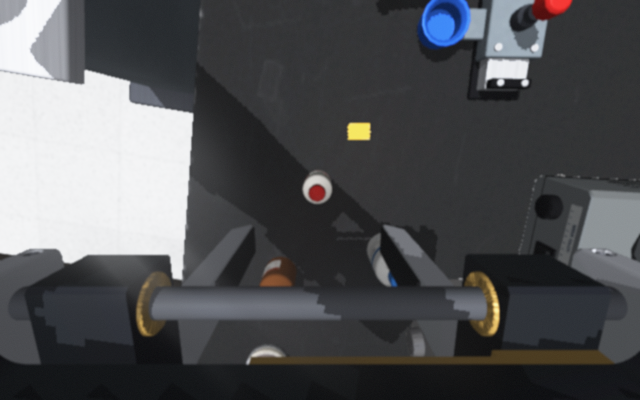

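Request:
jog_arm(moves=[[0, 0, 0, 0, 1.5, -40, 65], [0, 0, 0, 0, 0, -40, 65], [0, 0, 0, 0, 0, -40, 65], [0, 0, 0, 0, 0, -40, 65], [0, 0, 0, 0, 0, -20, 65], [0, 0, 0, 0, 0, 0, 65]])

```text
time: 3.45
tool_pos: [0.4594, -0.2305, 0.1208]
ee_rot: [-3.139, 0.003, 0.16]
wrist_force: [0.2, -0.1, 0.5]
width: 0.0651
```

```bash
python3 - <<'E'
from h import *
c=get_calibration("wrist");im=snapshot("wrist"); cv2.imwrite("pics/w2.png",im[:,:,::-1])
o=get_obs();print(o["time"],o["tool_pos"],o["ee_rot"],o["width"])
for a,p,b in blobs(im,(172,120,80),(6,255,255),(200,100,440,400),30)[0]: print(a,p,b,ray("wrist",*p,.067,c))
E
```

```text
3.5 [ 0.46042922 -0.23088153  0.12248676] [-3.14097030e+00  8.44714402e-04  1.60923131e-01] 0.06472169709245064
1086 [318.37, 269.67] [300, 251, 37, 36] [ 0.45927672 -0.23015468  0.067     ]
```

View pics/w2.png

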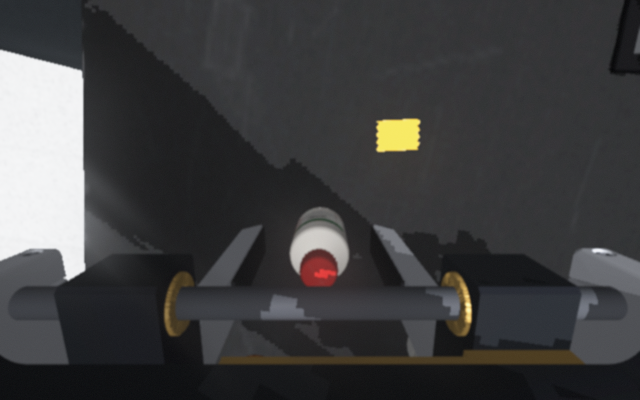

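Request:
jog_arm(moves=[[0, 0, 0, -0.5, 0.5, 0.5, 25], [0, 0, 0, 0, 0, 0, 25], [0, 0, 0, 0, 0, 0, 25], [0, 0, 0, 0, 0, 0, 25], [0, 0, 0, 0, 0, 0, 25], [0, 0, 0, 0, 0, 5, 25], [0, 0, 0, 0, 0, 20, 25], [0, 0, 0, 0, 0, 40, 25], [0, 0, 0, 0, 0, 0, 25]])

```text
time: 4.62
tool_pos: [0.4622, -0.2306, 0.1918]
ee_rot: [3.137, -0.006, 0.163]
wrist_force: [0.6, -0.0, 0.7]
width: 0.0315
```

```bash
python3 - <<'E'
from h import *
c=get_calibration("wrist");im=snapshot("wrist"); cv2.imwrite("pics/w3.png",im[:,:,::-1])
o=get_obs();print(o["time"],o["tool_pos"],o["ee_rot"],o["width"])
for a,p,b in blobs(im,(172,120,80),(6,255,255),(200,100,440,400),30)[0]: print(a,p,b,ray("wrist",*p,.067+o["tool_pos"][2]-.123,c))
E
```

```text
4.675 [ 0.46123239 -0.22994894  0.18952256] [ 3.13939520e+00 -2.47927938e-03  1.63040032e-01] 0.031880676194178656
1082 [317.66, 268.63] [300, 249, 36, 38] [ 0.46258391 -0.23226487  0.13352256]
```

View pics/w3.png

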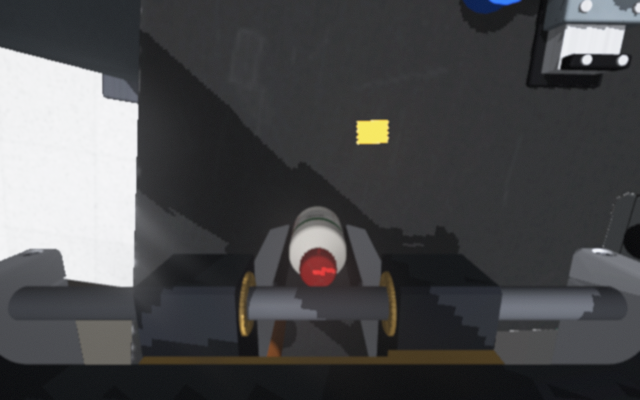

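Request:
jog_arm(moves=[[0, 0, 0, 10, 20, 0, 25], [0, 0, 0, 19, 35, 0, 25], [0, 0, 0, 19, 35, 0, 25], [0, 0, 0, 19, 35, 0, 25], [0, 0, 0, 19, 35, 0, 25], [0, 0, 0, 12, 25, 0, 25], [0, 0, 0, 6, 10.5, 0, 25], [0, 0, 0, 0, 0, 0, 25], [0, 0, 0, 0, 0, 0, 25]])

```text
time: 5.8
tool_pos: [0.5642, -0.035, 0.1877]
ee_rot: [3.141, 0.001, 0.162]
wrist_force: [-0.4, 0.5, -0.5]
width: 0.0317
```

```bash
python3 - <<'E'
from h import *
c=get_calibration("wrist");im=snapshot("wrist"); cv2.imwrite("pics/w4.png",im[:,:,::-1])
o=get_obs();print(o["time"],o["tool_pos"],o["ee_rot"],o["width"])
for a,p,b in blobs(im,(172,120,80),(6,255,255),(0,0,640,400),30)[0]: print(a,p,b,ray("wrist",*p,.067+o["tool_pos"][2]-.123,c))
for a,p,b in blobs(im,(100,120,60),(125,255,255),(0,0,640,400),30)[0]: print(a,p,b,ray("wrist",*p,.03,c))
print(proj("wrist",[.565,-.0345,.032],c))
E
```

```text
5.85 [ 0.56419084 -0.03510372  0.18787816] [3.14137478e+00 7.45351124e-04 1.61644072e-01] 0.031809408073241126
1366 [432.43, 234.98] [410, 215, 46, 40] [ 0.61517486 -0.00922789  0.13187816]
909 [317.51, 270.57] [300, 255, 36, 31] [ 0.56397978 -0.03631925  0.13187816]
1538 [317.23, 202.38] [287, 185, 62, 46] [ 0.56201387 -0.02616498  0.03      ]
[319.20941491 213.43838666]
```

View pics/w4.png

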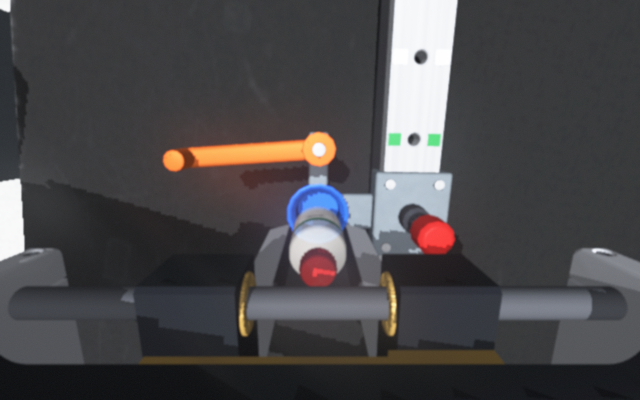

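```bash
python3 - <<'E'
from h import *
c=get_calibration("wrist")
im=cv2.imread("pics/w4.png")
for nm,p,z in [("hole",(414,139),.024),("hole3",(420.5,57),.024),("piv",(318.5,149),.088),("tab",(174,160),.101),("knob",(435,233),.091)]:
    print(nm,np.round(ray("wrist",*p,z,c),4))
m=blobs(im[:,:,::-1].copy(),(100,120,60),(125,255,255),(250,150,400,260),30)[1]
cs=max(cv2.findContours(m,cv2.RETR_EXTERNAL,cv2.CHAIN_APPROX_NONE)[0],key=len)[:,0]
P=np.array([ray("wrist",u,v,.032,c)[:2] for u,v in cs if v<215])
from scipy.optimize import least_squares
r=least_squares(lambda q:np.hypot(P[:,0]-q[0],P[:,1]-q[1])-q[2],[.565,-.035,.023],loss="soft_l1",f_scale=.001);print("rim",r.x,np.abs(r.fun).max())
E
```

```text
hole [0.6295 0.0354 0.024 ]
hole3 [0.6204 0.0946 0.024 ]
piv [0.5555 0.0193 0.088 ]
tab [0.4775 0.0013 0.101 ]
knob [ 0.6349 -0.0195  0.091 ]
rim [ 0.56354618 -0.03439448  0.02348   ] 0.01780047147730615
```

Request:
jog_arm(moves=[[0, 0, 0, 0, 0.5, -20, 25], [0, 0, 0, 0, 0, -10, 25], [0, 0, 0, 0, 0, -6, 25], [0, 0, 0, 0, 0, -6, 25], [0, 0, 0, 0, 0, -5, 25], [0, 0, 0, 0, 0, -4, 25], [0, 0, 0, 0, 0, 0, 25]])

```text
time: 6.72
tool_pos: [0.5645, -0.0335, 0.1369]
ee_rot: [-3.141, 0.0, 0.163]
wrist_force: [-0.6, 0.1, -0.9]
width: 0.032
```

Request:
jog_arm(moves=[[0, 0, 0, 0, 0, -2, 25], [0, 0, 0, 0, 0, -1.5, 25], [0, 0, 0, 0, 0, -1, 25], [0, 0, 0, 0, 0, 0, 25]])

```text
time: 7.22
tool_pos: [0.5647, -0.0336, 0.1328]
ee_rot: [3.142, -0.0, 0.163]
wrist_force: [0.4, -0.3, 0.3]
width: 0.0315
```

```bash
python3 - <<'E'
from h import *
c=get_calibration("wrist");im=snapshot("wrist"); cv2.imwrite("pics/w5.png",im[:,:,::-1])
s=snapshot("scene")[160:310,270:450];cv2.imwrite("pics/s5.png",cv2.resize(s[:,:,::-1],None,fx=4,fy=4,interpolation=cv2.INTER_CUBIC))
o=get_obs();print(o["time"],o["tool_pos"],o["wrist_force"],o["width"])
E
```

```text
7.325 [ 0.56471994 -0.03359882  0.13282491] [-0.74987728  0.86318411  0.46271467] 0.03166525213937506
```

View pics/w5.png

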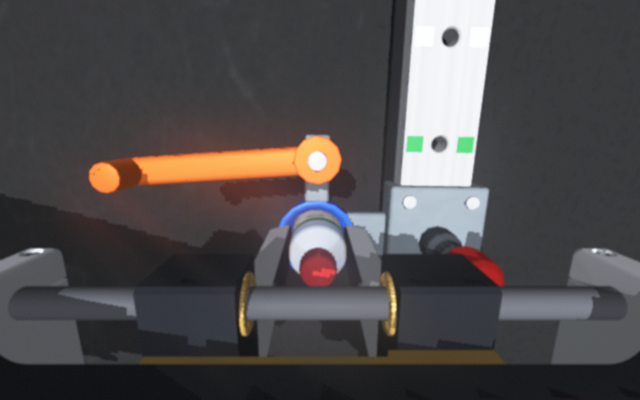

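View pics/s5.png

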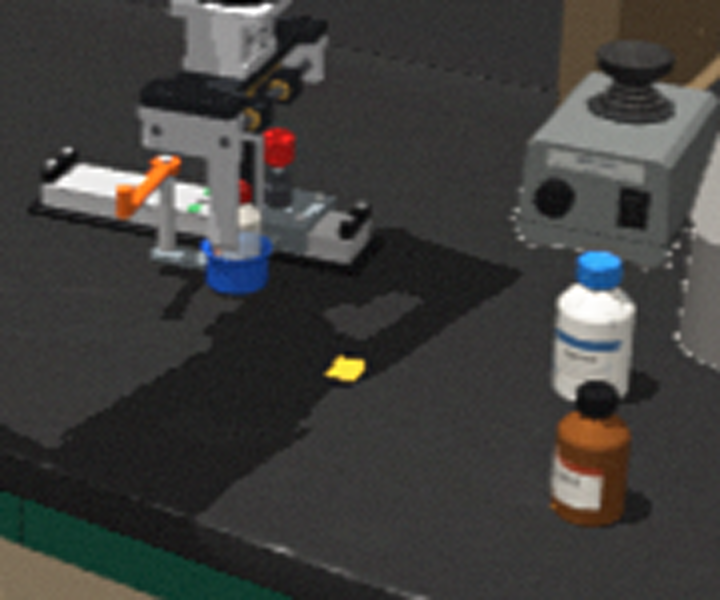

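Request:
jog_arm(moves=[[0, 0, 0, 0, 0, -0.7, 25], [0, 0, 0, 0, 0, -0.7, 25], [0, 0, 0, 0, 0, 0, 25]])

```text
time: 7.7
tool_pos: [0.5647, -0.0336, 0.1327]
ee_rot: [3.141, -0.001, 0.163]
wrist_force: [-2.5, -0.1, 6.6]
width: 0.0319
```

Request:
jog_arm(moves=[[0, 0, 0, 0, 0, 0.7, 48], [0, 0, 0, 0, 0, 0, 48], [0, 0, 0, 0, 0, 0, 48], [0, 0, 0, 0, 0, 10, 48], [0, 0, 0, 0, 0, 30, 48], [0, 0, 0, 0, 0, 50, 48], [0, 0, 0, 0, 0, 0, 48]])

```text
time: 8.57
tool_pos: [0.567, -0.0339, 0.2283]
ee_rot: [3.138, -0.011, 0.163]
wrist_force: [0.7, -0.5, -0.1]
width: 0.0479
```

```bash
python3 - <<'E'
from h import *
c=get_calibration("wrist");im=snapshot("wrist"); cv2.imwrite("pics/w6.png",im[:,:,::-1])
s=snapshot("scene")[160:310,270:450];cv2.imwrite("pics/s6.png",cv2.resize(s[:,:,::-1],None,fx=4,fy=4,interpolation=cv2.INTER_CUBIC))
o=get_obs();print(o["time"],o["tool_pos"],o["wrist_force"],o["width"])
for a,p,b in blobs(im,(172,120,80),(6,255,255),(0,0,640,400),30)[0]: print(a,p,b,ray("wrist",*p,.077,c))
O=blobs(im,(7,120,100),(20,255,255),(0,0,640,400),30)[0]; print(O)
E
```

```text
8.675 [ 0.56489599 -0.03364081  0.22299972] [-0.83924322 -0.2796186  -0.58093903] 0.048025375686889214
890 [406.78, 217.56] [389, 201, 37, 34] [ 0.63909604 -0.02469136  0.077     ]
378 [310.7, 214.44] [300, 204, 22, 22] [ 0.5629848  -0.03436273  0.077     ]
[(2544, [257.02, 149.18], [184, 131, 143, 34]), (506, [423.71, 303.56], [412, 273, 21, 63]), (126, [206.0, 300.8], [202, 285, 8, 30]), (95, [206.28, 325.23], [202, 315, 10, 20])]
```

View pics/w6.png

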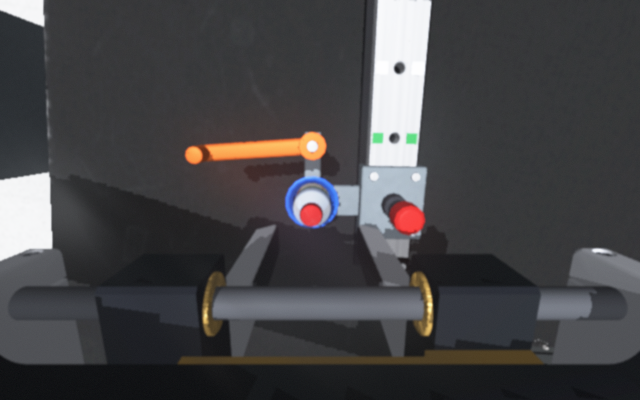

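View pics/s6.png

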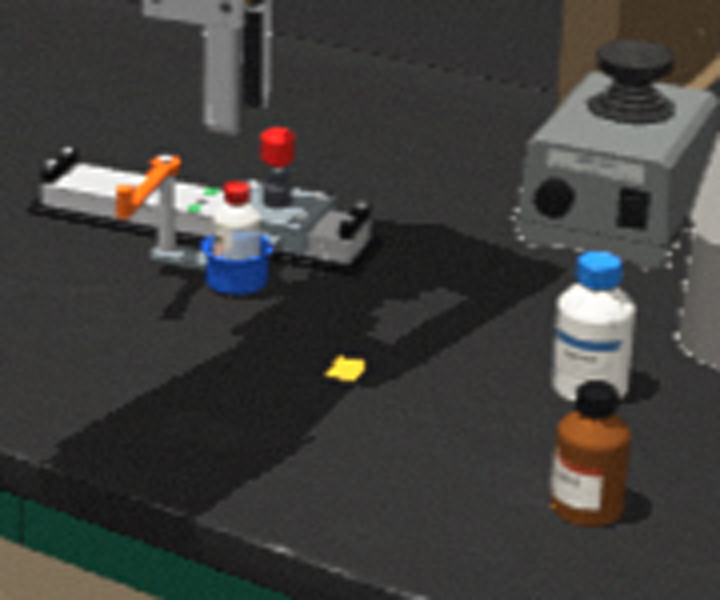

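Request:
jog_arm(moves=[[0, 0, -0.168, -9.7, 3.9, 0, 48], [0, 0, -0.168, -9.7, 3.9, 0, 48], [0, 0, -0.168, -9.7, 3.9, 0, 40], [0, 0, -0.168, -9.7, 3.9, 0, 30], [0, 0, -0.168, -9.7, 3.9, 0, 24], [0, 0, -0.168, -9.7, 3.9, 0, 24], [0, 0, -0.168, -9.7, 3.9, 0, 24], [0, 0, -0.168, -9.7, 3.9, 0, 24], [0, 0, -0.168, -9.7, 3.9, 0, 24], [0, 0, 0, 0, 0, 0, 24], [0, 0, 0, 0, 0, 0, 24]])

```text
time: 10.05
tool_pos: [0.4772, 0.0014, 0.2211]
ee_rot: [3.14, 0.0, -1.347]
wrist_force: [-1.0, -0.4, 0.6]
width: 0.0241
```

```bash
python3 - <<'E'
from h import *
c=get_calibration("wrist");im=snapshot("wrist"); cv2.imwrite("pics/w7.png",im[:,:,::-1])
o=get_obs();print(o["time"],o["tool_pos"],o["ee_rot"],o["width"])
O=blobs(im,(7,120,100),(20,255,255),(0,0,640,400),30); print(O[0])
print("exp tab",proj("wrist",[.4775,.0013,.101],c))
E
```

```text
10.1 [0.47735561 0.00138312 0.22129107] [ 3.14041762e+00  2.38080683e-04 -1.34726583e+00] 0.023892182115082216
[(2497, [317.76, 159.03], [302, 91, 31, 145]), (215, [259.43, 309.96], [257, 283, 6, 52]), (206, [375.31, 310.05], [373, 284, 6, 51])]
exp tab [318.00668103 226.02744567]
```

View pics/w7.png

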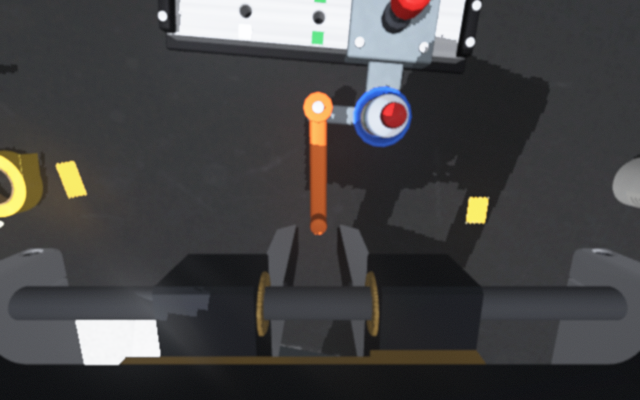

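Request:
jog_arm(moves=[[0, 0, 0, 0, 0, -20, 20], [0, 0, 0, 0, 0, -10, 20], [0, 0, 0, 0, 0, -5, 20], [0, 0, 0, 0, 0, 0, 20]])

```text
time: 10.6
tool_pos: [0.4773, 0.0015, 0.1868]
ee_rot: [3.141, 0.0, -1.349]
wrist_force: [-0.1, -0.5, -0.3]
width: 0.0202
```

```bash
python3 - <<'E'
import numpy as np
a=np.radians(np.linspace(193.1,281,13)); P=80*np.c_[np.cos(a),np.sin(a)]
print(np.diff(a)[0]); print(np.round(np.diff(P,axis=0),1).tolist())
from h import *
o=get_obs();print(o["time"],o["tool_pos"],o["ee_rot"],o["wrist_force"],o["width"])
im=snapshot("wrist"); cv2.imwrite("pics/w8.png",im[:,:,::-1])
E
```

```text
0.12784536770858423
[[2.9, -9.8], [4.2, -9.3], [5.3, -8.7], [6.4, -8.0], [7.4, -7.1], [8.2, -6.1], [8.9, -5.0], [9.5, -3.8], [9.9, -2.6], [10.1, -1.3], [10.2, 0.0], [10.1, 1.3]]
10.6 [0.47733869 0.00146313 0.18677854] [ 3.14100504e+00  7.77419087e-05 -1.34876580e+00] [-0.08570436 -0.48698352 -0.33840069] 0.02015671892044004
```

View pics/w8.png

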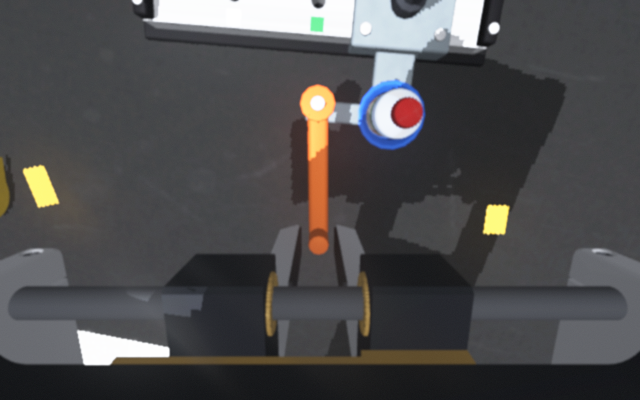

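Request:
jog_arm(moves=[[0, 0, 0.128, 2.9, -9.8, -1, 20], [0, 0, 0.128, 4.2, -9.3, 0, 20], [0, 0, 0.128, 5.3, -8.7, 0, 20], [0, 0, 0.128, 6.4, -8.0, 0, 20], [0, 0, 0.128, 7.4, -7.1, 0, 20], [0, 0, 0.128, 8.2, -6.1, 0, 20], [0, 0, 0.128, 8.9, -5.0, 0, 20], [0, 0, 0.128, 9.5, -3.8, 0, 20], [0, 0, 0.128, 9.9, -2.6, 0, 20], [0, 0, 0.128, 10.1, -1.3, 0, 20]])

```text
time: 11.9
tool_pos: [0.5507, -0.0605, 0.1867]
ee_rot: [3.141, -0.001, -0.065]
wrist_force: [-0.6, 0.3, 0.0]
width: 0.0202
```

```bash
python3 - <<'E'
from h import *
c=get_calibration("wrist")
im=snapshot("wrist"); cv2.imwrite("pics/w9.png",im[:,:,::-1])
o=get_obs();print(o["time"],o["tool_pos"],o["ee_rot"],o["wrist_force"],o["width"])
E
```

```text
11.95 [ 0.55164265 -0.06056552  0.18670405] [ 3.14128295e+00 -2.18966724e-03 -6.21877849e-02] [ 1.42726519 -0.73423279  0.64305293] 0.019947751461309893
```

View pics/w9.png

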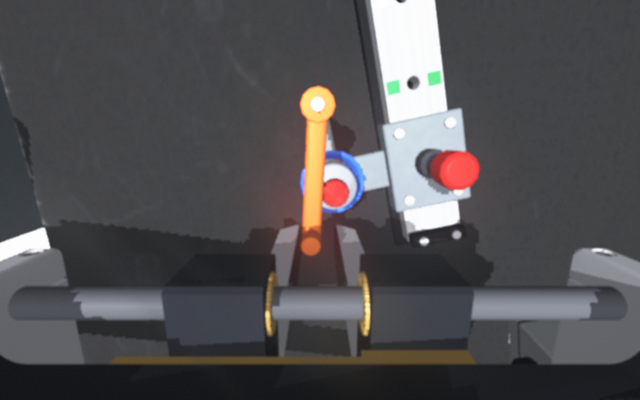

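Request:
jog_arm(moves=[[0, 0, 0.11, 9, 0, 0, 20], [0, 0, 0.1, 8, 1, 0, 20], [0, 0, 0, 3, 0.5, 0, 20], [0, 0, 0, 1.5, 0, 0, 20], [0, 0, 0, 0, 0, 0, 20]])

```text
time: 12.58
tool_pos: [0.5716, -0.0586, 0.1862]
ee_rot: [3.142, -0.0, 0.14]
wrist_force: [-0.8, 0.3, 0.3]
width: 0.0197
```

```bash
python3 - <<'E'
from h import *
c=get_calibration("wrist")
im=snapshot("wrist"); cv2.imwrite("pics/w10.png",im[:,:,::-1])
o=get_obs();print(o["time"],o["tool_pos"],o["ee_rot"],o["wrist_force"],o["width"])
E
```

```text
12.625 [ 0.5715497  -0.05865163  0.1861414 ] [-3.14155504e+00 -3.45240423e-04  1.40113749e-01] [ 0.2175583  -0.85561271 -0.86496764] 0.01958181291548036
```

View pics/w10.png

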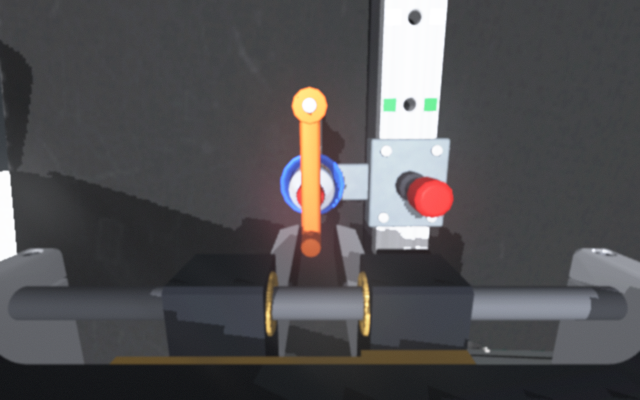

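Request:
jog_arm(moves=[[0, 0, 0.01, 1.5, 0.2, 0, 20], [0, 0, 0.01, 1.5, 0.2, 0, 20], [0, 0, 0, 0, 0, 0, 20]])

```text
time: 13.0
tool_pos: [0.5727, -0.0584, 0.1858]
ee_rot: [-3.141, 0.006, 0.161]
wrist_force: [-8.2, 0.3, 4.4]
width: 0.02
```

Request:
jog_arm(moves=[[0, 0, 0, -3.5, -0.4, 0, 22], [0, 0, 0, 0, 0, 15, 22], [0, 0, 0, 0, 0, 25, 30], [0, 0, 0, 22, 11, 0, 45], [0, 0, 0, 22, 11.5, 0, 45], [0, 0, 0, 22.5, 12, 0, 45], [0, 0, 0, 0, 0, 0, 45], [0, 0, 0, 0, 0, 0, 45]])

```text
time: 14.0
tool_pos: [0.6375, -0.0244, 0.2266]
ee_rot: [3.141, -0.001, 0.161]
wrist_force: [-0.2, -0.6, 0.1]
width: 0.045
```

```bash
python3 - <<'E'
from h import *
c=get_calibration("wrist")
im=snapshot("wrist"); cv2.imwrite("pics/w11.png",im[:,:,::-1])
s=snapshot("scene")[160:310,270:450];cv2.imwrite("pics/s11.png",cv2.resize(s[:,:,::-1],None,fx=4,fy=4,interpolation=cv2.INTER_CUBIC))
o=get_obs();print(o["time"],o["tool_pos"],o["ee_rot"],o["wrist_force"],o["width"])
print(proj("wrist",[.638,-.024,.091],c))
for a,p,b in blobs(im,(172,120,80),(6,255,255),(0,0,640,400),30)[0]: print(a,p,b,ray("wrist",*p,.089,c))
E
```

```text
14.1 [ 0.63718604 -0.02464908  0.22646215] [ 3.14133655e+00 -3.77583138e-04  1.60431421e-01] [ 0.0570098  -0.75630688  1.13658198] 0.04503581566785283
[318.57989638 220.58070652]
787 [318.28, 216.95] [304, 200, 30, 34] [ 0.63742681 -0.02183201  0.089     ]
116 [230.21, 212.07] [227, 203, 8, 20] [ 0.57198429 -0.02862929  0.089     ]
```

View pics/w11.png

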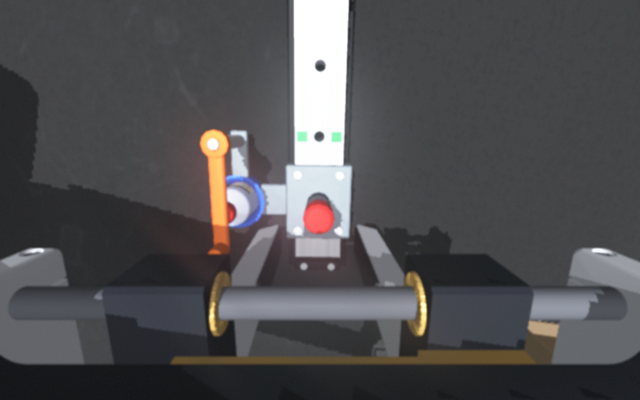

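View pics/s11.png

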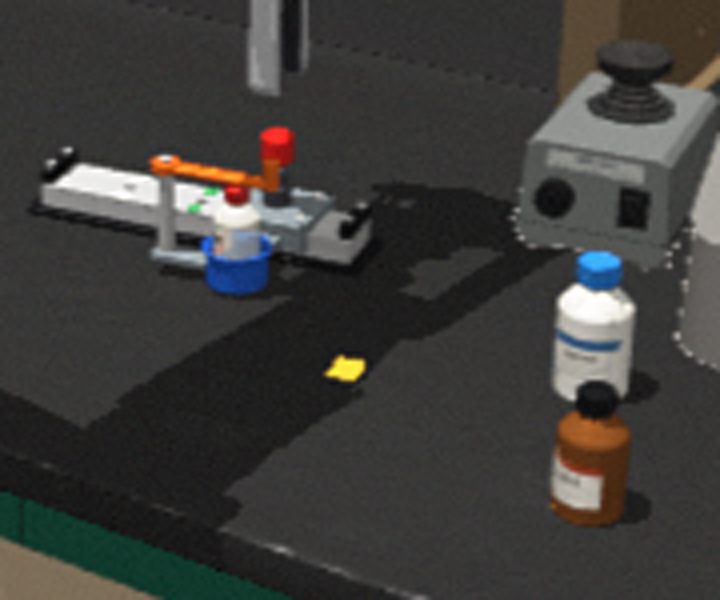

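Request:
jog_arm(moves=[[0, 0, 0, 0.3, 1, -30, 45], [0, 0, 0, 0, 0, -20, 45], [0, 0, 0, 0, 0, -12, 45], [0, 0, 0, 0, 0, -8, 45], [0, 0, 0, 0, 0, 0, 45]])

```text
time: 14.72
tool_pos: [0.6378, -0.0232, 0.1556]
ee_rot: [-3.141, 0.001, 0.161]
wrist_force: [0.6, 0.5, 0.6]
width: 0.0446
```

```bash
python3 - <<'E'
from h import *
c=get_calibration("wrist")
im=snapshot("wrist"); cv2.imwrite("pics/w12.png",im[:,:,::-1])
o=get_obs();print(o["time"],o["tool_pos"],o["ee_rot"],o["wrist_force"],o["width"])
for a,p,b in blobs(im,(172,120,80),(6,255,255),(0,0,640,400),30)[0]: print(a,p,b,ray("wrist",*p,.089,c))
E
```

```text
14.775 [ 0.63813707 -0.02324253  0.15632995] [ 3.14144180e+00 -5.73144182e-04  1.60981662e-01] [ 0.00368325 -0.58943695  0.00906511] 0.04461081869848721
1635 [318.02, 254.49] [297, 230, 43, 49] [ 0.63730284 -0.02067845  0.089     ]
290 [195.03, 243.57] [188, 232, 16, 23] [ 0.57333065 -0.02494663  0.089     ]
```

View pics/w12.png

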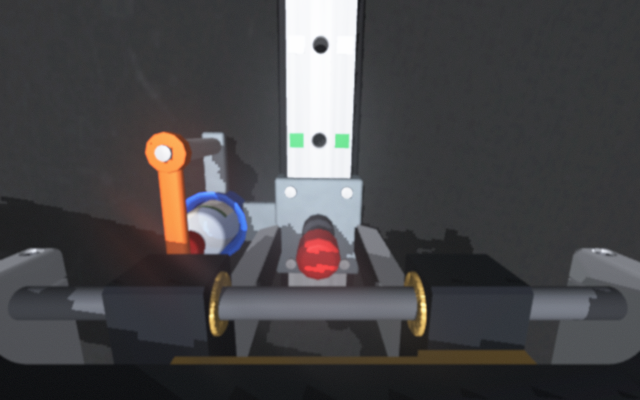

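Request:
jog_arm(moves=[[0, 0, 0, 0, 0, 0, 15], [0, 0, 0, 0, 0, 0, 15], [0, 0, 0, 0, 0, 0, 15], [0, 0, 0, 0, 0, 0, 15]])

```text
time: 15.28
tool_pos: [0.638, -0.0232, 0.1562]
ee_rot: [3.141, -0.001, 0.161]
wrist_force: [0.2, 0.1, 0.2]
width: 0.0228
```

Request:
jog_arm(moves=[[0, 0, 0, 0, 0, 4, 15], [0, 0, 0, 0, 0, 4, 15], [0, 0, 0, 0, 0, 3, 15], [0, 0, 0, 0, 0, 0, 15], [0, 0, 0, 0, 0, 0, 15]])

```text
time: 15.9
tool_pos: [0.638, -0.0232, 0.1665]
ee_rot: [-3.142, 0.0, 0.161]
wrist_force: [1.0, -0.6, -4.6]
width: 0.0227
```

```bash
python3 - <<'E'
from h import *
im=snapshot("wrist"); cv2.imwrite("pics/w13.png",im[:,:,::-1])
s=snapshot("scene")[160:310,270:450];cv2.imwrite("pics/s13.png",cv2.resize(s[:,:,::-1],None,fx=4,fy=4,interpolation=cv2.INTER_CUBIC))
o=get_obs();print(o["time"],o["tool_pos"],o["ee_rot"],o["wrist_force"],o["width"])
E
```

```text
16.0 [ 0.63797933 -0.02323872  0.16664093] [3.14154901e+00 4.35019334e-05 1.60967406e-01] [ 2.51457282 -1.39170437 -4.26341261] 0.022777368808765342
```

View pics/w13.png

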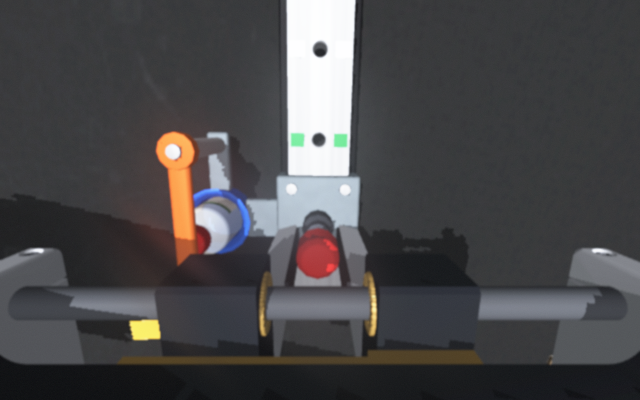

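View pics/s13.png

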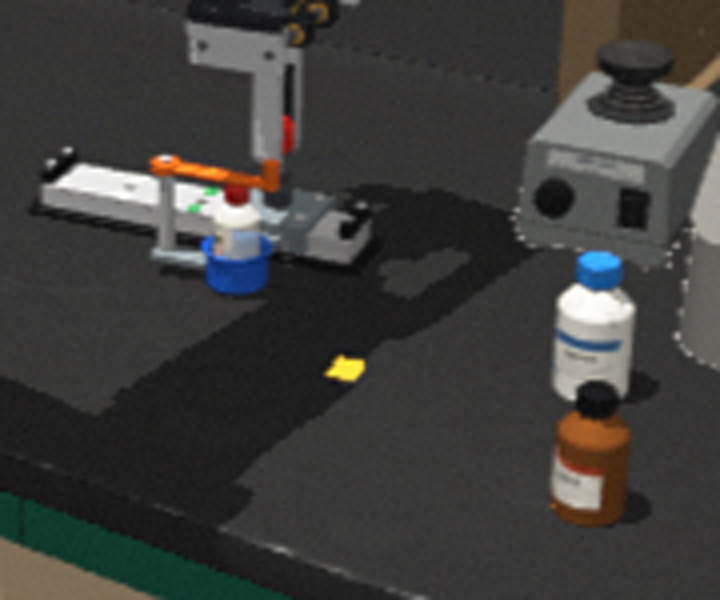

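Request:
jog_arm(moves=[[0, 0, 0, 0, 0, 1.5, 15], [0, 0, 0, 0, 0, 0, 15], [0, 0, 0, -0.9, 5.9, 0, 15], [0, 0, 0, 0, 0, 0, 15], [0, 0, 0, 0, 0, 0, 15]])

```text
time: 16.62
tool_pos: [0.637, -0.0166, 0.1684]
ee_rot: [-3.14, -0.0, 0.162]
wrist_force: [3.4, 2.0, -6.2]
width: 0.023
```

Request:
jog_arm(moves=[[0, 0, 0, -1.3, 8, 0, 15], [0, 0, 0, -1.4, 9, 0, 15], [0, 0, 0, -1.4, 9, 0, 15], [0, 0, 0, -1.4, 9, 0, 15], [0, 0, 0, -1.3, 8, 0, 15], [0, 0, 0, -0.9, 6, 0, 15], [0, 0, 0, -0.5, 3, 0, 15], [0, 0, 0, 0, 0, 0, 15], [0, 0, 0, 0, 0, 0, 15]])

```text
time: 17.75
tool_pos: [0.629, 0.0357, 0.1687]
ee_rot: [-3.14, -0.001, 0.162]
wrist_force: [5.3, 1.0, -6.7]
width: 0.023
```

```bash
python3 - <<'E'
from h import *
c=get_calibration("wrist")
im=snapshot("wrist"); cv2.imwrite("pics/w14.png",im[:,:,::-1])
t=snapshot("top")[120:290,200:480]; cv2.imwrite("pics/t14.png",cv2.resize(t[:,:,::-1],None,fx=2.8,fy=2.8,interpolation=cv2.INTER_CUBIC))
s=snapshot("scene")[160:310,270:450];cv2.imwrite("pics/s14.png",cv2.resize(s[:,:,::-1],None,fx=4,fy=4,interpolation=cv2.INTER_CUBIC))
o=get_obs();print(o["time"],o["tool_pos"],o["ee_rot"],o["wrist_force"],o["width"])
E
```

```text
17.9 [0.62904343 0.03570928 0.16865879] [-3.14024165e+00 -1.15715164e-03  1.61480559e-01] [ 4.96540954  1.02744451 -6.21203877] 0.022907348760770097
```

View pics/w14.png

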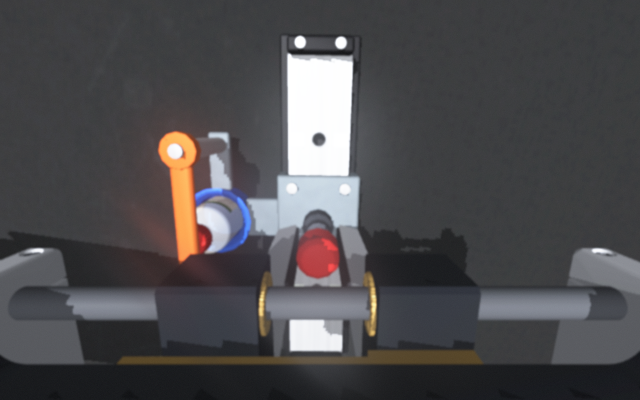

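View pics/s14.png

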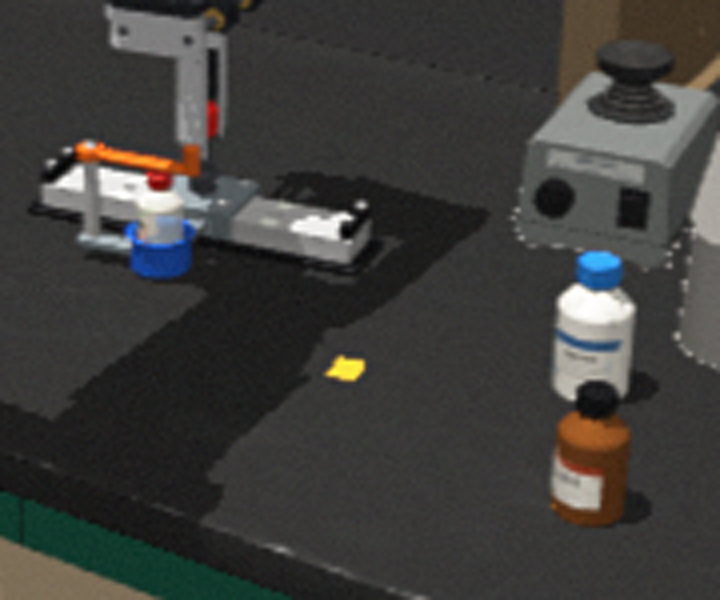

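Request:
jog_arm(moves=[[0, 0, 0, 0.5, 0.3, -3, 15], [0, 0, 0, 0, 0, -3, 15], [0, 0, 0, 0, 0, -2, 15], [0, 0, 0, 0, 0, 0, 15], [0, 0, 0, 0, 0, 0, 15]])

```text
time: 18.52
tool_pos: [0.6293, 0.0352, 0.1609]
ee_rot: [-3.141, -0.0, 0.161]
wrist_force: [2.8, 2.2, -2.6]
width: 0.0227
```

Request:
jog_arm(moves=[[0, 0, 0, 0, 0, -2.5, 15], [0, 0, 0, 0, 0, -2.5, 15], [0, 0, 0, 0, 0, 0, 15], [0, 0, 0, 0, 0, -2, 15], [0, 0, 0, 0, 0, -2, 15], [0, 0, 0, 0, 0, 0, 15], [0, 0, 0, 0, 0, 0, 15]])

```text
time: 19.4
tool_pos: [0.6294, 0.035, 0.1542]
ee_rot: [3.141, -0.001, 0.161]
wrist_force: [-2.7, 0.9, 8.3]
width: 0.023
```

```bash
python3 - <<'E'
from h import *
im=snapshot("wrist"); cv2.imwrite("pics/w15.png",im[:,:,::-1])
for i in range(4):
    s=snapshot("scene")
    o=get_obs();print(o["time"],np.round(o["tool_pos"],4),np.round(o["wrist_force"],1),np.round(o["wrist_torque"],2),round(o["width"],4))
s=s[160:310,270:450];cv2.imwrite("pics/s15.png",cv2.resize(s[:,:,::-1],None,fx=4,fy=4,interpolation=cv2.INTER_CUBIC))
E
```

```text
19.5 [0.6294 0.035  0.1542] [-3.1  2.2  8.4] [0.29 0.34 0.02] 0.023
19.55 [0.6294 0.035  0.1542] [-2.5  1.7  8.6] [ 0.32  0.4  -0.03] 0.0231
19.6 [0.6294 0.035  0.1542] [-3.   1.9  9.5] [0.3  0.32 0.04] 0.0227
19.65 [0.6294 0.035  0.1542] [-2.   2.2  7.8] [0.28 0.4  0.03] 0.0226
```

View pics/w15.png

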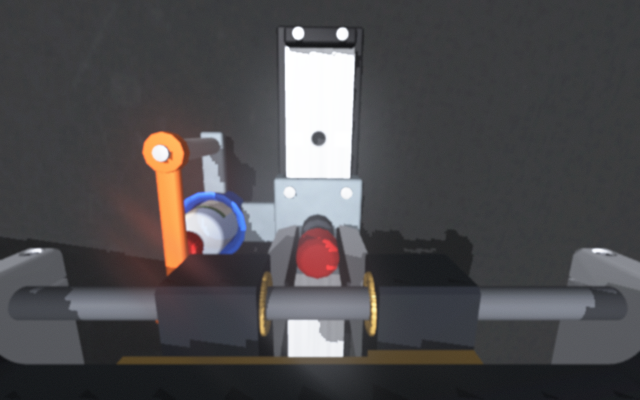

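View pics/s15.png

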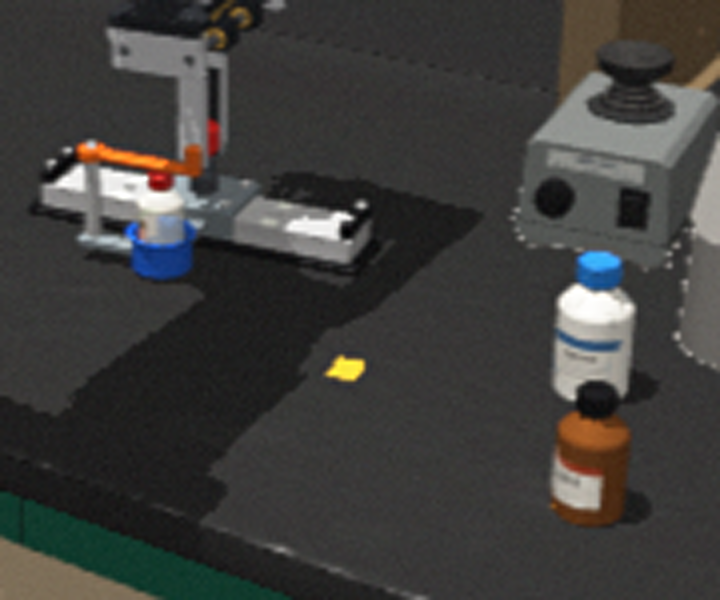

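```bash
python3 - <<'E'
from h import *
for n in ("w12","w13","w14","w15"):
    im=cv2.imread(f"pics/{n}.png")[:,:,::-1].copy()
    b=blobs(im,(172,120,60),(6,255,255),(280,200,360,287),30)[0]; print(n,b[:1])
im=np.hstack([cv2.resize(cv2.imread(f"pics/{n}.png")[200:300,260:380],None,fx=2.1,fy=2.1,interpolation=cv2.INTER_CUBIC) for n in("w12","w13","w15")]);cv2.imwrite("pics/cmp.png",im)
c=get_calibration("wrist")
t=get_obs()["tool_pos"]
R=np.array([[np.cos(.161),-np.sin(.161)],[np.sin(.161),np.cos(.161)]])
for dz in (.000,.002,.004): print(dz,proj("wrist",[t[0],t[1],t[2]-.0653-dz],c))
E
```

```text
w12 [(1635, [318.02, 254.49], [297, 230, 43, 49])]
w13 [(1609, [317.82, 253.92], [296, 229, 44, 49])]
w14 [(1591, [318.05, 253.88], [296, 229, 43, 49])]
w15 [(1556, [317.72, 254.23], [296, 229, 43, 49])]
0.0 [317.94219686 260.10977965]
0.002 [317.93011281 258.53932659]
0.004 [317.91831658 257.0062776 ]
```

View pics/cmp.png

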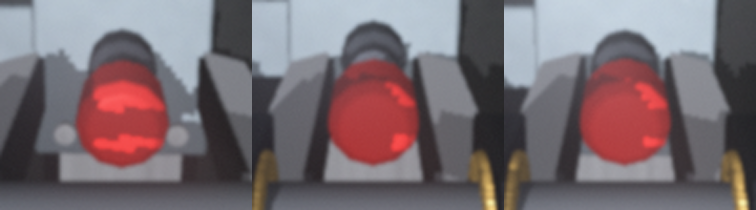

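Request:
jog_arm(moves=[[0, 0, 0, -0.6, 0.4, 0, 15], [0, 0, 0, 0, 0, 0, 15], [0, 0, 0, 0, 0, 0, 15]])

```text
time: 20.02
tool_pos: [0.6292, 0.0351, 0.1542]
ee_rot: [3.14, -0.003, 0.161]
wrist_force: [-0.7, 0.9, 7.3]
width: 0.0231
```

Request:
jog_arm(moves=[[0, 0, 0, 0, 0, -1, 15], [0, 0, 0, 0, 0, 0, 15], [0, 0, 0, 0, 0, 0, 15]])

```text
time: 20.4
tool_pos: [0.6292, 0.0351, 0.1541]
ee_rot: [3.14, -0.003, 0.161]
wrist_force: [-2.7, 0.9, 10.9]
width: 0.0231
```

Request:
jog_arm(moves=[[0, 0, 0, 0, 0, -1, 15], [0, 0, 0, 0, 0, 0, 15], [0, 0, 0, 0, 0, 0, 15]])

```text
time: 20.78
tool_pos: [0.6293, 0.0351, 0.1541]
ee_rot: [3.14, -0.003, 0.161]
wrist_force: [-4.1, 0.7, 14.0]
width: 0.0229
```

Request:
jog_arm(moves=[[0, 0, 0, 0, 0, 0, 15], [0, 0, 0, 0.3, 0, 2.5, 15], [0, 0, 0, 0, 0, 0, 15], [0, 0, 0, 0, 0, 0, 15]])

```text
time: 21.28
tool_pos: [0.6293, 0.0351, 0.1542]
ee_rot: [3.141, -0.002, 0.161]
wrist_force: [-1.6, 2.2, 8.9]
width: 0.0229
```

```bash
python3 - <<'E'
from h import *
im=snapshot("wrist"); cv2.imwrite("pics/w16.png",im[:,:,::-1])
o=get_obs();print(o["time"],o["tool_pos"],o["ee_rot"],o["wrist_force"],o["width"])
E
```

```text
21.325 [0.62934301 0.03505766 0.15418344] [ 3.14055610e+00 -1.69680293e-03  1.60832535e-01] [-1.74497296  1.58814256  8.2493116 ] 0.022899966539556824
```

Request:
jog_arm(moves=[[0, 0, 0, 0, 0, 0, 40], [0, 0, 0, 0, 0, 0, 40], [0, 0, 0, 0, 0, 0, 40]])

```text
time: 21.7
tool_pos: [0.6286, 0.0352, 0.151]
ee_rot: [3.142, 0.002, 0.161]
wrist_force: [0.3, 0.7, 0.0]
width: 0.04
```

```bash
python3 - <<'E'
from h import *
im=snapshot("wrist"); cv2.imwrite("pics/w17.png",im[:,:,::-1])
o=get_obs();print(o["time"],o["tool_pos"],o["ee_rot"],o["wrist_force"],o["width"])
for n in ("w16","w17"):
    im=cv2.imread(f"pics/{n}.png")[:,:,::-1].copy()
    b=blobs(im,(172,120,60),(6,255,255),(280,200,360,287),30)[0]; print(n,b[:1])
im=np.hstack([cv2.resize(cv2.imread(f"pics/{n}.png")[120:300,260:380],None,fx=3,fy=3,interpolation=cv2.INTER_CUBIC) for n in("w16","w17")]);cv2.imwrite("pics/cmp2.png",im)
E
```

```text
21.75 [0.62869539 0.03521833 0.15114271] [-3.14158207e+00  1.50845912e-03  1.60828336e-01] [-0.35652747  0.11582913 -0.81324255] 0.03978225450919587
w16 [(1549, [317.81, 254.41], [296, 229, 43, 49])]
w17 [(1689, [319.41, 258.88], [297, 233, 45, 51])]
```

View pics/cmp2.png

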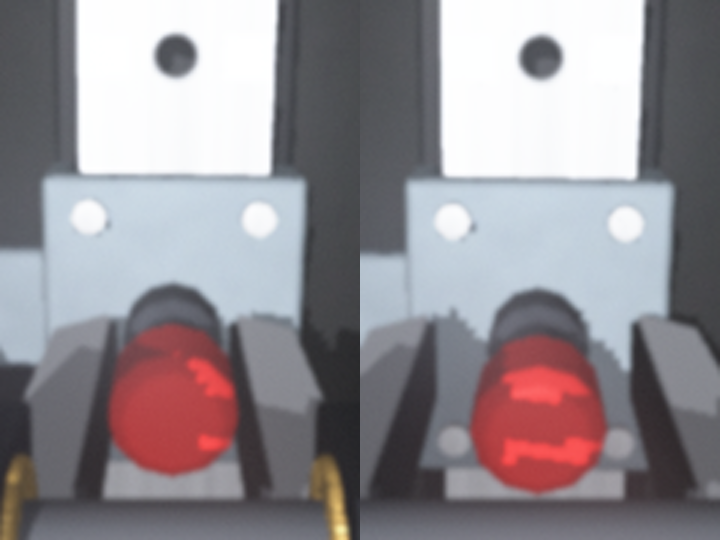

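Request:
jog_arm(moves=[[0, 0, 0, 0.5, 0, 10, 40], [0, 0, 0, 0, 0, 25, 40], [0, 0, 0, 0, 0, 20, 20], [0, 0, 0, 0, 0, 0, 0], [0, 0, 0, 0, 0, 0, 0], [0, 0, 0, 0, 0, 0, 0]])

```text
time: 22.5
tool_pos: [0.629, 0.0354, 0.2056]
ee_rot: [-3.141, 0.002, 0.161]
wrist_force: [-0.0, 0.8, -0.0]
width: 0.0034
```

```bash
python3 - <<'E'
from h import *
c=get_calibration("wrist");im=snapshot("wrist"); cv2.imwrite("pics/w18.png",im[:,:,::-1])
o=get_obs();print(o["time"],o["tool_pos"],o["ee_rot"],o["wrist_force"],o["width"])
b=blobs(im,(172,120,60),(6,255,255),(280,180,360,287),30)[0]; print(b[:1])
print(proj("wrist",[.629,.0353,.091],c), proj("wrist",[.629,.0353,.108],c))
E
```

```text
22.55 [0.62906115 0.03539936 0.20564446] [-3.14118363e+00  2.21088634e-03  1.60949297e-01] [-0.21596672  0.14731788  0.81223954] 0.0012838681239513187
[(529, [317.99, 222.11], [303, 209, 31, 37])]
[318.31379657 230.27915263] [318.33122869 238.95763274]
```

View pics/w18.png

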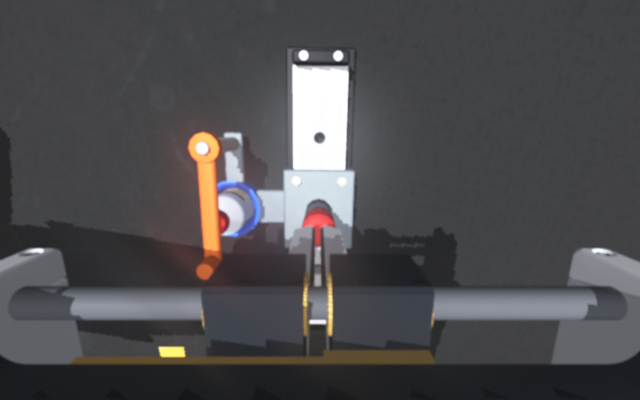

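Request:
jog_arm(moves=[[0, 0, 0, 0, 0, -8, 0], [0, 0, 0, 0, 0, -7, 0], [0, 0, 0, 0, 0, 0, 0], [0, 0, 0, 0, 0, 0, 0]])

```text
time: 23.05
tool_pos: [0.6295, 0.0354, 0.1919]
ee_rot: [-3.142, 0.0, 0.161]
wrist_force: [0.1, 0.2, 0.5]
width: 0.0004
```

```bash
python3 - <<'E'
from h import *
c=get_calibration("wrist")
for p,q in [((203.5,148),(206,270))]:
    # w18 pose differs now; recompute using stored offset: shift camera by dz
    t=np.array(c["t"]); o=get_obs(); dz=.20564-o["tool_pos"][2]
    c2=dict(c); c2["t"]=t-c["R"]@np.array([0,0,dz])
    a=ray("wrist",*p,.088,c2); b=ray("wrist",*q,.101,c2); d=b-a
    print(a,b,np.hypot(*d[:2]),"keeper",np.arctan2(.156,1)*0+(np.radians(-81.05)-np.arctan2(d[1],d[0])))
E
```

```text
[0.54769613 0.07750313 0.088     ] [ 0.56004082 -0.00076554  0.101     ] 0.07923620532724791 keeper -0.00022643385538945182
```

Request:
jog_arm(moves=[[0, 0, 0, 0, 0, -2, 0], [0, 0, 0, 0, 0, 0, 0], [0, 0, 0, 0, 0, 0, 0]])

```text
time: 23.42
tool_pos: [0.6296, 0.0354, 0.1901]
ee_rot: [3.142, -0.0, 0.161]
wrist_force: [0.2, -0.6, -0.5]
width: 0.0006
```

Request:
jog_arm(moves=[[0, 0, 0, 0, 0, -2, 0], [0, 0, 0, 0, 0, 0, 0], [0, 0, 0, 0, 0, 0, 0]])

```text
time: 23.8
tool_pos: [0.6295, 0.0354, 0.1879]
ee_rot: [-3.142, 0.0, 0.161]
wrist_force: [0.4, 0.3, -0.1]
width: 0.0006
```

Request:
jog_arm(moves=[[0, 0, 0, 0, 0, -2, 0], [0, 0, 0, 0, 0, 0, 0], [0, 0, 0, 0, 0, 0, 0]])

```text
time: 24.18
tool_pos: [0.6296, 0.0354, 0.186]
ee_rot: [3.142, -0.0, 0.161]
wrist_force: [-0.6, 0.4, 0.3]
width: 0.0007
```

Request:
jog_arm(moves=[[0, 0, 0, 0, 0, -1.5, 0], [0, 0, 0, 0, 0, 0, 0], [0, 0, 0, 0, 0, 0, 0]])

```text
time: 24.55
tool_pos: [0.6296, 0.0354, 0.1846]
ee_rot: [3.142, -0.0, 0.161]
wrist_force: [-0.6, -0.6, 1.4]
width: 0.0002
```

Request:
jog_arm(moves=[[0, 0, 0, 0, 0, -1.5, 0], [0, 0, 0, 0, 0, 0, 0], [0, 0, 0, 0, 0, 0, 0]])

```text
time: 24.92
tool_pos: [0.6296, 0.0354, 0.1845]
ee_rot: [3.141, -0.001, 0.161]
wrist_force: [-2.2, 0.8, 6.0]
width: 0.0009
```

Request:
jog_arm(moves=[[0, 0, 0, 0, 0, -1.5, 0], [0, 0, 0, 0, 0, 0, 0], [0, 0, 0, 0, 0, 0, 0]])

```text
time: 25.3
tool_pos: [0.6296, 0.0354, 0.1844]
ee_rot: [3.141, -0.002, 0.161]
wrist_force: [-4.1, 0.7, 10.6]
width: 0.0006
```

```bash
python3 - <<'E'
from h import *
im=snapshot("wrist"); cv2.imwrite("pics/w19.png",im[:,:,::-1])
t=snapshot("top")[120:290,150:480]; s=snapshot("scene")[160:310,270:450]
cv2.imwrite("pics/s19.png",np.hstack([cv2.resize(s[:,:,::-1],(400,333),interpolation=cv2.INTER_CUBIC),cv2.resize(t[:,:,::-1],(400,333),interpolation=cv2.INTER_CUBIC)]))
for l in["amber_bottle","white_bottle","tape_roll"]:
    print(l,[(round(d["conf"],2),[round(v) for v in d["bbox"]]) for d in look_for(l,"top")][:1])
o=get_obs();print(o["time"],o["tool_pos"],o["wrist_force"],o["width"])
E
```

```text
amber_bottle [(0.48, [432, 243, 450, 251])]
white_bottle [(0.74, [409, 185, 431, 206])]
tape_roll []
25.6 [0.62961459 0.03540294 0.18437663] [-3.55654152 -0.27791115 10.13207486] 0.000634254061294739
```

View pics/w19.png

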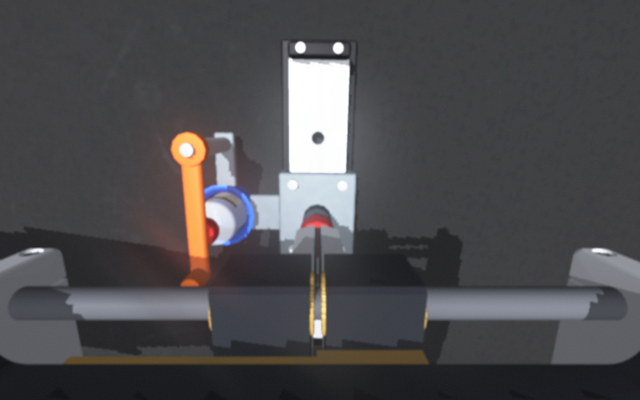

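View pics/s19.png

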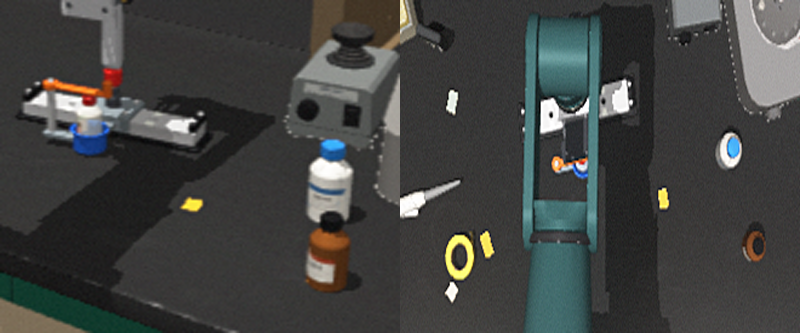

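```bash
python3 -c "
from bench import *
print(close_job())"
```

```text
the job is handed in; nothing more can be done
None
```

The job is handed in at about 25.6 s, with the bottle loaded, the shuttle at the green-marked hole and the closed fingertips pressing the knob down. `close_job` reported no verdict.

What I did:
1. Put the bottle in the cup. The floor contact showed as about 6.6 N.
2. Swung the keeper onto its stop by straddling the tab.
3. Gripped and pulled the knob, slid the shuttle 60 mm, and let the pin drop in.
4. Let go and pressed the knob from above with closed fingers.

**Last checks:**
- **Bottle:** it stands upright in the cup.
- **Keeper:** it measured about 0 rad in the camera image.
- **Knob:** the fingers hold it against a hard stop with about 10 N.
- **Shuttle:** the pin went below the rail top, so the shuttle should be within the pin's 1 mm play. One camera reading put the shuttle's travel at 58.6 mm instead of 60, which I took as pixel error.
- **Bystanders:** both bottles and the tape roll look unmoved in the last pictures. In that last check the network did not find the tape roll, but it is visible in the top picture.

**Disagreement on the knob depth:** pressing while gripping the knob sideways stopped only about 2 to 2.6 mm below rest. That was close to the 2 mm limit, so I switched to pressing from above. From above, the fingertips stopped at 87.5 mm, where a fully pressed knob's top should be at 87 mm. That agrees with fully down to within about 0.5 mm.

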